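Hang the washed scraper on the drying stand

TASK

Three washed tools stand in the wooden rack on the soil laboratory's bench. Take the flat steel scraper, the one with the big square eye at its top, and hang it by that eye on the peg of the drying stand, so that it hangs freely from the peg. Leave the other two tools standing in the rack.

Things in the scene. Friction and masses are not known exactly. Their poses are not given: they have to be found in the camera images.
- scraper_eye (a point): Centre of the scraper's eye. Upright steel plate 6 mm thick, 170 tall, 0.25 kg: head 50 x 50 mm with square through-eye 34 x 34, neck 24 wide, blade 60 wide x 70 tall standing in a rack slot. z up the scraper, y across its width, x through the eye. Top edge 25 mm above, blade's end 145 mm below this point. Starts near upright, eye 153 mm above the bench; grip head from above across y.
- peg (a point): Middle of the peg's axis, 207 mm above the bench. Fixed stand: base 130 x 120 mm, post 16 mm thick, 215 tall, one steel peg 10 mm thick reaching out towards the robot. Axes level: x from the peg's free tip to the post, y across the peg, z up. Tip 41 mm along -x, post's axis 42 mm along +x; peg rises 10 degrees to its tip (7 mm higher there, 7 lower at post). Nothing beside or above it.
- spatula_center (a point): Half-way up the spatula: steel blade 50 mm wide, round wooden handle 24 mm thick, no eye, 125 mm tall; z up, y across its blade. Stays in the rack: a fixed wooden block 60 x 310 x 45 mm with three slots 95 mm apart in a row, 37 mm deep (a tool rises 40 mm straight up to come clear). Which slot holds which tool changes.
- knife_center (a point): Half-way up the filling knife: steel blade 58 mm wide, flat dark wooden handle 24 mm wide with only a dark rivet, no eye, 125 mm tall (their tops are 133 mm above the bench); z up, y across its blade. Stays in the rack.
Mind the look-alikes: they are no part of the job. Leave any green look-alike of the part that bears scraper_eye alone.

How it is judged (in metres and radians):
At the end, for the whole second after the job is handed in: The scraper hangs still on the peg through its eye: eye centre within 40 mm of the peg's middle along it, 18 mm sideways, 0 to 28 mm below; scraper within 20 degrees of upright, under 50 mm/s. Spatula and knife stand within 10 degrees of upright and 25 mm of their starts (x of scraper_eye in the frame of peg between -0.04 and 0.04 m and y of scraper_eye in the frame of peg between -0.018 and 0.018 m and z of scraper_eye in the frame of peg between -0.028 and 0 m and angle between scraper_eye's own z axis and vertical below 0.35 rad and linear speed of scraper below 0.05 m/s and angle between each of spatula_center, knife_center's own z axis and vertical below 0.17 rad and distance of each of spatula_center, knife_center from where it was at the start of the episode below 0.025 m); the robot touches nothing.
It fails at once if the spatula or the filling knife is pulled out of the rack (distance of any of spatula_center, knife_center from where it was at the start of the episode above 0.04 m).
It also fails if it takes over 48 s, if anything falls off the work surface, if the arm or the gripper's body presses on something with over 40 N, if the wrist force passes 120 N, or if a joint passes its speed limit or range.

ROBOT

A 6-joint arm with a two-finger parallel gripper is mounted at the origin on the work surface. World frame = base frame: x ahead of the robot, y to its left, z up, the work surface at z = 0. Lengths are in m, angles in degrees, forces in N, time in s.
With the tool pointing down it reaches from about 0.4 to 0.825 m from the base axis. Payload 7 kg.
Tool frame: the origin (TCP) lies midway between the tips of the shut fingers; the grasp point (between the pads) lies 19 mm behind it; z points along the fingers, y is the line along which they close (so a half turn about z gives the same grasp; the last joint's range is limited). The gripper opens to 88 mm and grips with 3 to 60 N. Pads are 19 mm wide; open, the fingers measure 130 mm over their backs; the gripper's body (78 mm by 193 mm) begins 47 mm behind the grasp point.
Start: joints at [-50.816, 20.546, 0.682, 0, -70.136, -16.507], TCP at [0.26, -0.623, 0.227] pointing down, gripper open.
Joint ranges: [-176.03, 176.03], [-82.01, 121.73], [-58.28, 71.71], [-173.87, 95.51], [-174.79, -0.11], [-173.66, 173.66]. Speed limits (degrees/s): [136.94, 136.94, 172.46, 180, 180, 180].

INTERFACE

Orientations are given as [roll, pitch, yaw] about the fixed x, y, z axes, in that order (R = Rz(yaw) Ry(pitch) Rx(roll)).
In Python, from plant import r, eyes, workorder gives the robot as it stands.
- The arm moves only by the tool step_arm, never from a script. Its argument "plan" is a list of rows, each a list of 5 numbers: the shift along the tool's x, y, z each as a share of 25 cm, from -1 to 1, then the turn about the tool's z as a share of 60 degrees, from -1 to 1, then the finger opening in mm, from 0 to 87.6. In form: [[x, y, z, turn, jaw], ...]. A call has 1 to 12 rows; each row is the pose to reach, as a shift and turn from the pose commanded when the call began, along the tool's axes at that moment; what a row does not reach only later rows make up. A row lasts 1/12 s, in which the tool goes at most 41.7 mm and 7.16 degrees, less where a joint would pass 70% of its speed; a pose out of reach is approached as far as the arm can. A call with a number of a shift or a turn outside -1 to 1 is refused whole. A call with a gripper value outside its range is refused whole. The fingers move at their own pace and stop on an object; "newtons" is the grip in N (left out, the last holds). Time passes only in rows, so rows that repeat a pose let the fingers close. It gives the time, the measured TCP pose, the force, the opening and the grip force at its end, in the units of the state.
- r.get_state(): the state, without advancing time (a new reading comes with each control period).
- eyes.capture(name): name is "scene" or "top"; returns the picture (384x512x3 uint8, red, green, blue); there is no depth.
- eyes.camera_model(name): a dict with "fov_y" (degrees; the focal length in pixels is half the picture's height over the tangent of half this angle, whatever the lens; pixels are square), "cx", "cy" (the principal point, pixels), "k1" (the pictures are not rectified: a ray, as slopes to the right and down, at radius r is drawn at 1 + k1 r^2 times it, then the intrinsics apply), "world_to_cam" (4x4, takes a point from world to camera coordinates). Camera axes: x right, y up, looking along -z (the intrinsics and any distortion apply to the point x, -y, -z); pixel columns grow to the right and rows downward; lengths in m; the calibration is good to about 2 mm. A picture is of the moment at which its call begins. camera_model takes no time and is no camera call.
- workorder.close_job(): hands the job in; it is judged then, once.
The state is a dict: "time_s": time; "joints": joint angles; "qd": joint speeds; "joint_torque": joint torques, N m; "tcp_pos": TCP position; "eef_rot": TCP orientation; "contact_force": force on the tool from outside, world axes, zero at the start; "moment": the same for the moment, N m; "gripper_width": finger opening in m; "gripper_force": force on a finger pad.
Only numpy, scipy, OpenCV 4.12 (cv2) and the standard library are available. Lean on these libraries where they do the work, as an engineer would, in place of code of your own. Each camera call takes 0.05 s, during which the arm holds its last target. There are 200 camera calls.

## Working session

There is one attempt and no reset: what is moved stays moved. The work goes in short steps, Python scripts to look and compute and a tool call to move; the robot and the scene stay as the last step left them, time stands still between calls to the robot, and variables do not carry over. Pictures are saved under pics/ and viewed, at most 10 in all, crops included, and the job is handed in when it is done.

Besides the shell and the picture viewer there is one more tool, called after "Request:" by a JSON object that holds its "fn" and its "kwargs", one argument or row to a line. step_arm: Moves the arm, as the interface text tells. Its arguments: {"type":"object","properties":{"plan":{"type":"array"},"newtons":{"type":"number"}},"required":["plan"]}

```bash
mkdir -p pics
cat > h.py <<'E'
import numpy as np, cv2
from plant import r, eyes, workorder
def K(n):
    m=eyes.camera_model(n); f=192/np.tan(np.radians(m["fov_y"]/2)); return m,f,np.array(m["world_to_cam"])
def ray(n,u,v):
    m,f,T=K(n); d=np.array([(u-m["cx"])/f,(v-m["cy"])/f]); s=d.copy()
    for _ in range(30): s=d/(1+m["k1"]*(s@s))
    R=T[:3,:3]; return -R.T@T[:3,3], R.T@np.array([s[0],-s[1],-1])
def onz(n,u,v,z):
    o,d=ray(n,u,v); return o+d*(z-o[2])/d[2]
def proj(n,p):
    m,f,T=K(n); c=T[:3,:3]@np.array(p)+T[:3,3]; s=np.array([c[0],-c[1]])/-c[2]; s=s*(1+m["k1"]*(s@s)); return s*f+[m["cx"],m["cy"]]
def tri(n1,p1,n2,p2):
    a,d=ray(n1,*p1); b,e=ray(n2,*p2); t=np.linalg.lstsq(np.c_[d,-e],b-a,rcond=None)[0]
    x,y=a+d*t[0],b+e*t[1]; return (x+y)/2,np.linalg.norm(x-y)
def snap(n,f,crop=None,k=1):
    im=eyes.capture(n)
    if crop: u0,v0,u1,v1=crop; im=im[v0:v1,u0:u1]
    im=cv2.resize(im,None,fx=k,fy=k,interpolation=cv2.INTER_CUBIC); cv2.imwrite("pics/"+f,im[:,:,::-1])
E
python3 - <<'E'
from h import *
snap("scene","s1.png",k=1.5);snap("top","t1.png",k=1.5)
for n in("scene","top"):
    m,f,T=K(n);print(n,f,m["cx"],m["cy"],m["k1"],(-T[:3,:3].T@T[:3,3]).round(3),(-T[2,:3]).round(3))
s=r.get_state();print(s["tcp_pos"],s["eef_rot"],s["contact_force"],s["time_s"])
E
```

```text
scene 384.0033815401658 254.53766877582078 196.24909000118151 -0.00809341549436609 [0.959 0.06  0.875] [-0.514 -0.092 -0.853]
top 348.1126734138592 258.75563617850804 187.51151519481957 -0.06446344180032554 [ 0.38  -0.024  0.984] [ 0.156  0.005 -0.988]
[ 0.26004265 -0.62241828  0.22572931] [ 1.79914941e+02 -8.48409659e-03 -1.57328552e+02] [-0.0382901   0.02181162 -0.0689337 ] 0.1
```

View pics/s1.png

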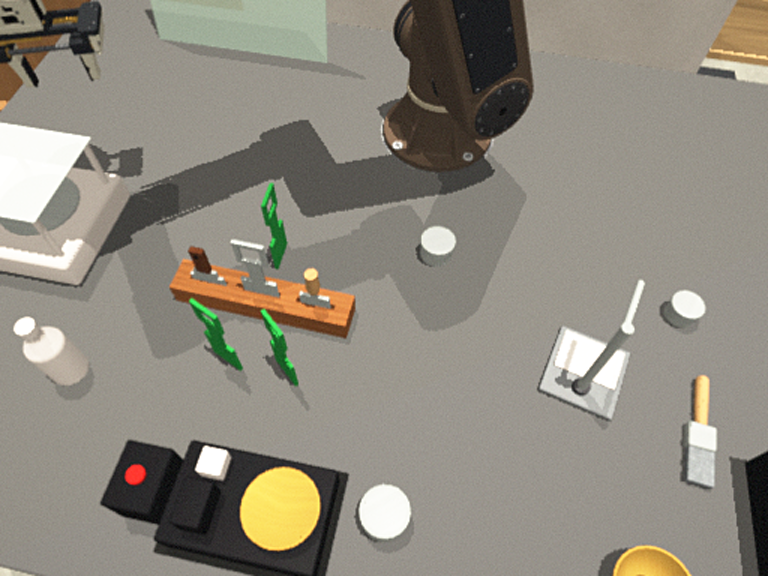

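View pics/t1.png

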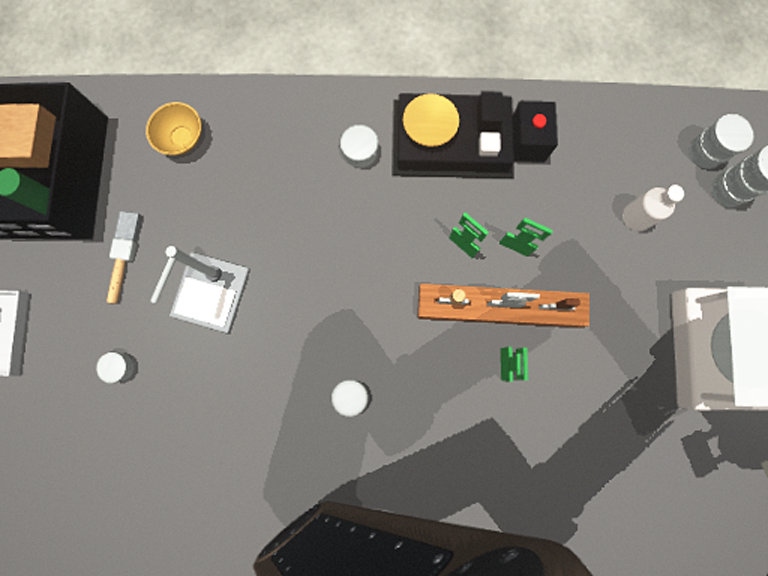

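The scene shows the grey scraper in the middle slot, with its eye at about (249,250) in the 1.5x view. The knife is on its left and the spatula on its right, and there are three green look-alikes around the rack. The stand's peg runs from (640,285) to (628,328) in the scene view, and from (155,300) to (171,252) in the top view. I'll zoom in next.

Run:
```python
from h import *
a=eyes.capture("scene");b=eyes.capture("top")
def c(im,u,v,w=64,h=48): return cv2.resize(im[v-h:v+h,u-w:u+w],None,fx=6,fy=6,interpolation=cv2.INTER_CUBIC)[:, :, ::-1]
# 400x300 tiles
T=lambda im,u,v: c(im,u,v,33,25)
cv2.imwrite("pics/z1.png",np.vstack([np.hstack([T(a,168,173),T(a,418,205)]),np.hstack([T(b,342,200),T(b,115,182)])]))
```

```text
(no output)
```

View pics/z1.png

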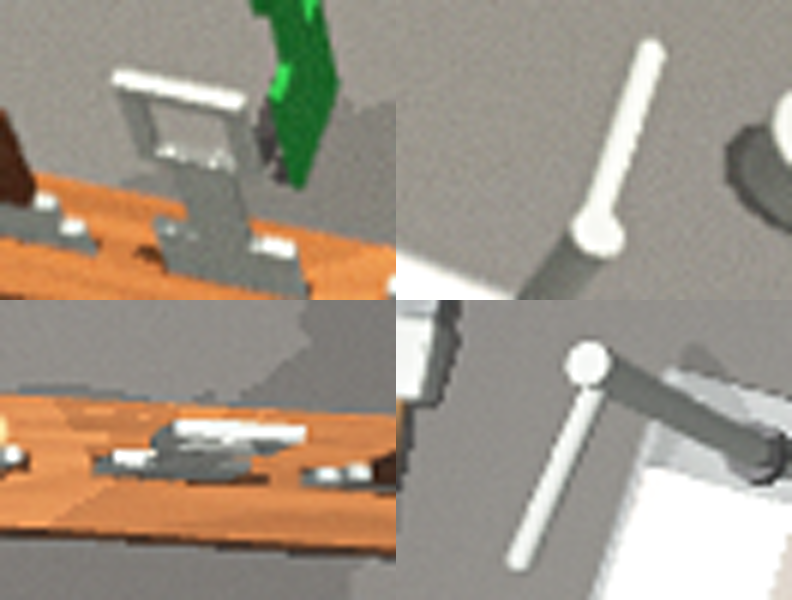

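The crops show the scraper's top edge running from (115,77) to (243,101) in the scene tile, and from (175,427) to (303,433) in the top tile. In both views the peg is clear from its tip to the top of the post.

Run:
```python
from h import *
S=lambda o,x,y:(o[0]+(x+.5)/6-.5,o[1]+(y+.5)/6-.5)
a,b,c,d=(135,148),(385,180),(309,175),(82,157)
P={"scrL":(S(a,115,76),S(c,304,133),.178),"scrR":(S(a,243,101),S(c,175,127),.178),
"tip":(S(b,254,46),S(d,119,264),.214),"post":(S(b,202,232),S(d,192,62),.215)}
for k,(p,q,z) in P.items():
    x,e=tri("scene",p,"top",q);print(k,x.round(4),round(e,4),onz("scene",*p,z).round(4),onz("top",*q,z).round(4))
# slot blade shoulders / rack line in top view at z .045
for p in [(416/1.5,283/1.5),(590/1.5,292/1.5),(417/1.5,318/1.5),(589/1.5,326/1.5)]: print("rack",onz("top",*p,.045).round(4))
```

```text
scrL [ 0.4913 -0.2563  0.1764] 0.0008 [ 0.4924 -0.256   0.178 ] [ 0.491  -0.2554  0.178 ]
scrR [ 0.4926 -0.2055  0.1767] 0.0012 [ 0.4934 -0.2057  0.178 ] [ 0.4923 -0.2047  0.178 ]
tip [0.4644 0.3341 0.2145] 0.002 [0.4644 0.3332 0.214 ] [0.4645 0.3354 0.214 ]
post [0.5427 0.3141 0.2139] 0.0001 [0.5433 0.3136 0.215 ] [0.5424 0.3137 0.215 ]
rack [ 0.5268 -0.0692  0.045 ]
rack [ 0.517  -0.3886  0.045 ]
rack [ 0.463  -0.0719  0.045 ]
rack [ 0.4546 -0.3845  0.045 ]
```

Request:
{"fn": "step_arm", "kwargs": {
  "plan": [
    [0,0,-0.36,0,87],
    [0,0,-0.36,0,87],
    [0,0,-0.36,0,87],
    [-0.8,0.6,-0.36,0.41,87],
    [-0.8,0.6,-0.36,0.41,87],
    [-0.8,0.6,-0.36,0.41,87],
    [-0.8,0.6,-0.36,0.41,87],
    [-0.8,0.6,-0.36,0.41,87],
    [-0.8,0.6,-0.36,0.41,87],
    [-0.8,0.6,-0.36,0.41,87],
    [-0.8,0.6,-0.36,0.41,87],
    [-0.8,0.6,-0.36,0.41,87]
  ]
}}

```text
time_s: 1.2
tcp_pos: [0.3873, -0.407, 0.3168]
eef_rot: [-180.0, 0.0, 178.2]
contact_force: [-1.1, -0.2, -0.7]
gripper_width: 0.0869
gripper_force: 0.0
```

```bash
cat >> h.py <<'E'
def go(p,yaw):
    # shares to bring TCP to p with the tool-y axis at heading yaw
    from scipy.spatial.transform import Rotation as Ro
    s=r.get_state(); R=Ro.from_euler("xyz",s["eef_rot"],degrees=True).as_matrix()
    h=np.degrees(np.arctan2(R[1,1],R[0,1])); t=-((yaw-h+90)%180-90)
    print("t",s["time_s"],"tcp",np.round(s["tcp_pos"],4),"rot",np.round(s["eef_rot"],1),"F",np.round(s["contact_force"],1),"w",round(s["gripper_width"],4),"gf",s["gripper_force"])
    print("shares",np.round(R.T@(np.array(p)-s["tcp_pos"])/.25,3),"turn",round(t/60,3))
E
python3 -c "
from h import *
go([.492,-.231,.21],88.3)"
```

```text
t 1.2 tcp [ 0.3873 -0.407   0.3168] rot [-180.     0.   178.2] F [-1.1 -0.2 -0.7] w 0.0869 gf 0.0
shares [-0.396  0.717  0.427] turn -0.002
```

Request:
{"fn": "step_arm", "kwargs": {
  "plan": [
    [-0.396,0.717,0,0,87],
    [-0.396,0.717,0,0,87],
    [-0.396,0.717,0,0,87],
    [-0.396,0.717,0,0,87],
    [-0.396,0.717,0,0,87],
    [-0.396,0.717,0,0,87],
    [-0.396,0.717,0.42,0,87],
    [-0.396,0.717,0.42,0,87],
    [-0.396,0.717,0.42,0,87],
    [-0.396,0.717,0.42,0,87],
    [-0.396,0.717,0.42,0,87],
    [-0.396,0.717,0.42,0,87]
  ]
}}

```text
time_s: 2.2
tcp_pos: [0.4928, -0.2328, 0.2133]
eef_rot: [-179.9, 0.1, 178.0]
contact_force: [0.5, 1.0, 0.9]
gripper_width: 0.087
gripper_force: 0.0
```

```bash
python3 -c "
from h import *
go([.492,-.231,.136],88.3)
snap('scene','s2.png',(100,100,260,220),5)"
```

```text
t 2.2 tcp [ 0.4928 -0.2328  0.2133] rot [-1.799e+02  1.000e-01  1.780e+02] F [0.5 1.  0.9] w 0.087 gf 0.0
shares [0.004 0.007 0.309] turn -0.005
```

View pics/s2.png

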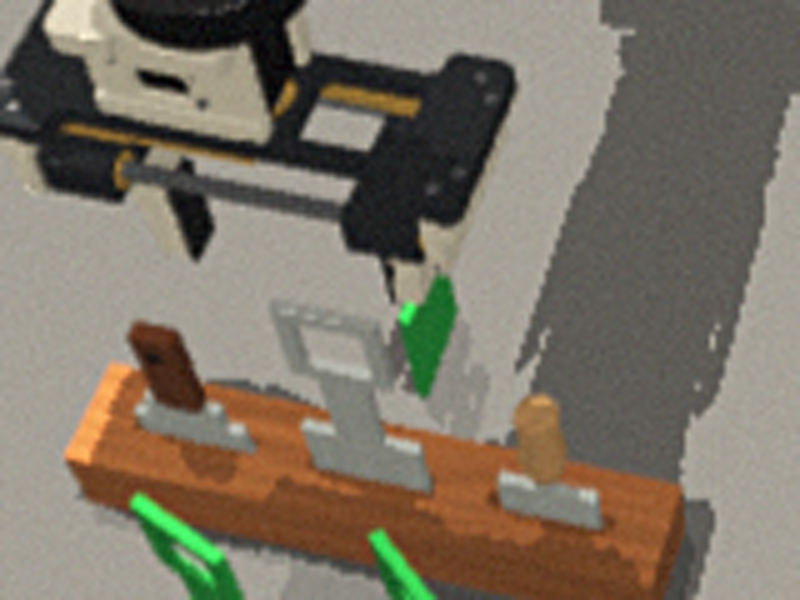

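The gripper straddles the head, which sits at about (330,340), and the fingers are clear of both neighbours. I'll descend and grip.

Request:
{"fn": "step_arm", "kwargs": {
  "plan": [
    [0,0.007,0.1,0,87],
    [0,0.007,0.2,0,87],
    [0,0.007,0.26,0,87],
    [0,0.007,0.3,0,87],
    [0,0.007,0.3,0,87],
    [0,0.007,0.3,0,70],
    [0,0.007,0.3,0,60],
    [0,0.007,0.3,0,50],
    [0,0.007,0.3,0,40],
    [0,0.007,0.3,0,40],
    [0,0.007,0.3,0,40],
    [0,0.007,0.3,0,40]
  ],
  "newtons": 35
}}

```text
time_s: 3.25
tcp_pos: [0.4921, -0.2298, 0.1369]
eef_rot: [-180.0, 0.0, 178.1]
contact_force: [0.5, -0.5, 1.7]
gripper_width: 0.0499
gripper_force: 35.0
```

Request:
{"fn": "step_arm", "kwargs": {
  "plan": [
    [0,0,-0.04,0,40],
    [0,0,-0.08,0,40],
    [0,0,-0.12,0,40],
    [0,0,-0.16,0,40],
    [0,0,-0.2,0,40],
    [0,0,-0.28,0,40],
    [0,0,-0.38,0,40],
    [0,0,-0.48,0,40],
    [0,0,-0.58,0,40],
    [0,0,-0.64,0,40],
    [0,0,-0.64,0,40],
    [0,0,-0.64,0,40]
  ]
}}

```text
time_s: 4.25
tcp_pos: [0.4921, -0.2296, 0.2976]
eef_rot: [180.0, 0.1, 178.1]
contact_force: [-1.4, 0.2, -3.8]
gripper_width: 0.0493
gripper_force: 35.0
```

```bash
python3 -c "
from h import *
# pre-insert: 90 mm before peg middle
go([.416,.346,.297],75.6)
snap('scene','s3.png',(80,50,280,200),4)"
```

```text
t 4.25 tcp [ 0.4921 -0.2296  0.2976] rot [1.800e+02 1.000e-01 1.781e+02] F [-1.4  0.2 -3.8] w 0.0493 gf 34.99768517911434
shares [3.820e-01 2.291e+00 2.000e-03] turn 0.208
```

View pics/s3.png

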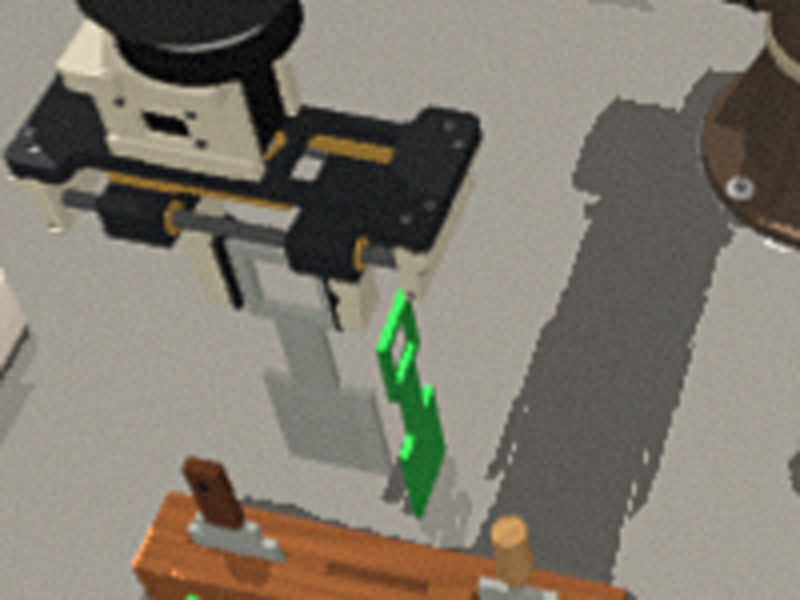

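The scraper is out of the rack and upright in the grip, and its blade at about (330,430) is clear of the rack. Both neighbours are still standing. Next I'll carry it towards the peg.

Request:
{"fn": "step_arm", "kwargs": {
  "plan": [
    [0,0.05,-0.1,0,40],
    [0,0.15,-0.1,0,40],
    [0,0.28,-0.1,0,40],
    [0,0.4,-0.1,0,40],
    [0.05,0.52,-0.1,0.05,40],
    [0.1,0.64,-0.1,0.1,40],
    [0.17,0.76,-0.1,0.15,40],
    [0.25,0.88,-0.1,0.21,40],
    [0.32,1,-0.1,0.21,40],
    [0.38,1,-0.1,0.21,40],
    [0.38,1,-0.1,0.21,40]
  ]
}}

```text
time_s: 5.22
tcp_pos: [0.4025, 0.0243, 0.3206]
eef_rot: [-180.0, -0.1, 165.7]
contact_force: [1.6, -1.2, -2.7]
gripper_width: 0.0497
gripper_force: 35.0
```

```bash
python3 -c "
from h import *
go([.416,.346,.297],75.6)"
```

```text
t 5.2167 tcp [0.4025 0.0243 0.3206] rot [-1.800e+02 -1.000e-01  1.657e+02] F [ 1.6 -1.2 -2.7] w 0.0497 gf 34.998193234205246
shares [0.266 1.26  0.094] turn 0.001
```

Request:
{"fn": "step_arm", "kwargs": {
  "plan": [
    [0.03,0.1,0,0,40],
    [0.06,0.22,0,0,40],
    [0.1,0.36,0,0,40],
    [0.13,0.5,0,0,40],
    [0.17,0.64,0,0,40],
    [0.2,0.78,0,0,40],
    [0.24,0.9,0,0,40],
    [0.266,0.97,0,0,40],
    [0.266,1,0,0,40],
    [0.266,1,0,0,40],
    [0.266,1,0,0,40]
  ]
}}

```text
time_s: 6.13
tcp_pos: [0.4036, 0.2814, 0.3204]
eef_rot: [-179.9, -0.1, 165.5]
contact_force: [0.0, -0.4, -3.4]
gripper_width: 0.0499
gripper_force: 35.0
```

```bash
python3 -c "
from h import *
go([.416,.346,.192],75.6)"
```

```text
t 6.1333 tcp [0.4036 0.2814 0.3204] rot [-1.799e+02 -1.000e-01  1.655e+02] F [ 0.  -0.4 -3.4] w 0.0499 gf 34.99773010611534
shares [0.016 0.264 0.513] turn -0.002
```

Request:
{"fn": "step_arm", "kwargs": {
  "plan": [
    [0,0.08,0,0,40],
    [0.016,0.18,0,0,40],
    [0.016,0.264,0,0,40],
    [0.016,0.264,0.06,0,40],
    [0.016,0.264,0.15,0,40],
    [0.016,0.264,0.27,0,40],
    [0.016,0.264,0.38,0,40],
    [0.016,0.264,0.47,0,40],
    [0.016,0.264,0.51,0,40],
    [0.016,0.264,0.51,0,40],
    [0.016,0.264,0.51,0,40]
  ]
}}

```text
time_s: 7.05
tcp_pos: [0.417, 0.3464, 0.1948]
eef_rot: [-180.0, 0.0, 165.4]
contact_force: [-0.2, 0.4, -1.8]
gripper_width: 0.0494
gripper_force: 35.0
```

Run:
```python
from h import *
go([.503,.324,.193],75.6)
a=eyes.capture("scene");b=eyes.capture("top")
T=lambda im,u,v:cv2.resize(im[v-50:v+50,u-40:u+40],None,fx=5,fy=5,interpolation=cv2.INTER_CUBIC)[:,:,::-1]
cv2.imwrite("pics/p1.png",np.hstack([T(a,415,200),T(b,115,190)]))
```

```text
t 7.05 tcp [0.417  0.3464 0.1948] rot [-180.     0.   165.4] F [-0.2  0.4 -1.8] w 0.0494 gf 34.99768562614918
shares [-0.355 -0.     0.007] turn -0.003
```

View pics/p1.png

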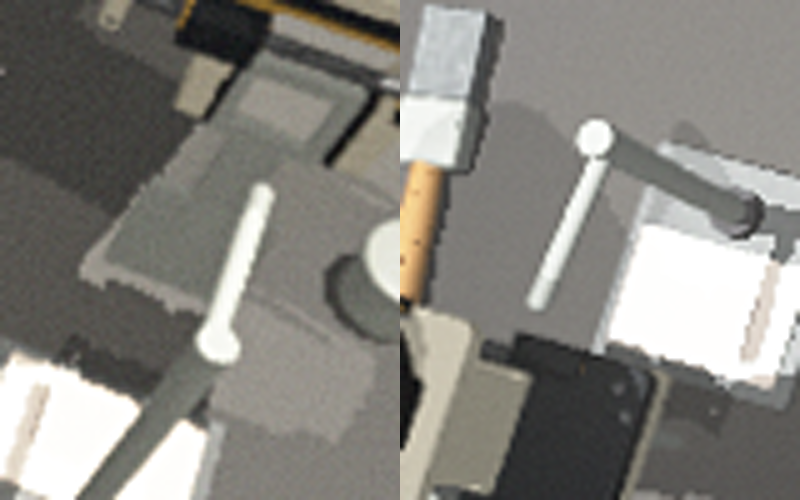

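The scraper is in front of the peg tip. Its eye centre is at about (286,107) in the left tile and the peg tip is at (262,190). I'll check that against the prediction.

Run:
```python
from h import *
e=np.array([.417,.3464,.211])
f=lambda p:((proj("scene",p)-[375,150]+.5)*5-.5).round(0)
yv=np.array([.249,.969,0])
print(f(e),[f(e+yv*s*.017+[0,0,t*.017]) for s,t in((-1,1),(1,1),(1,-1),(-1,-1))],f([.4645,.334,.214]))
print([f(e+yv*s*.03+[0,0,-.145]) for s in(-1,1)])
```

```text
[287. 106.] [array([263.,  68.]), array([344.,  98.]), array([310., 143.]), array([232., 115.])] [264. 189.]
[array([107., 254.]), array([227., 301.])]
```

The prediction matches to within 2 px, so I'll insert.

Request:
{"fn": "step_arm", "kwargs": {
  "plan": [
    [-0.04,0,0,0,40],
    [-0.08,0,0,0,40],
    [-0.12,0,0,0,40],
    [-0.15,0,0,0,40],
    [-0.18,0,0,0,40],
    [-0.21,0,0,0,40],
    [-0.24,0,0.004,0,40],
    [-0.27,0,0.008,0,40],
    [-0.3,0,0.012,0,40],
    [-0.33,0,0.016,0,40],
    [-0.34,0,0.016,0,40],
    [-0.34,0,0.016,0,40]
  ]
}}

```text
time_s: 8.15
tcp_pos: [0.4992, 0.3253, 0.1897]
eef_rot: [-180.0, -0.0, 165.4]
contact_force: [0.5, -0.2, -2.3]
gripper_width: 0.0497
gripper_force: 35.0
```

Run:
```python
from h import *
go([.503,.324,.180],75.6)
snap("scene","p2.png",(375,150,475,250),6)
```

```text
t 8.15 tcp [0.4992 0.3253 0.1897] rot [-180.    -0.   165.4] F [ 0.5 -0.2 -2.3] w 0.0497 gf 34.99754548072815
shares [-0.016 -0.001  0.039] turn -0.003
```

View pics/p2.png

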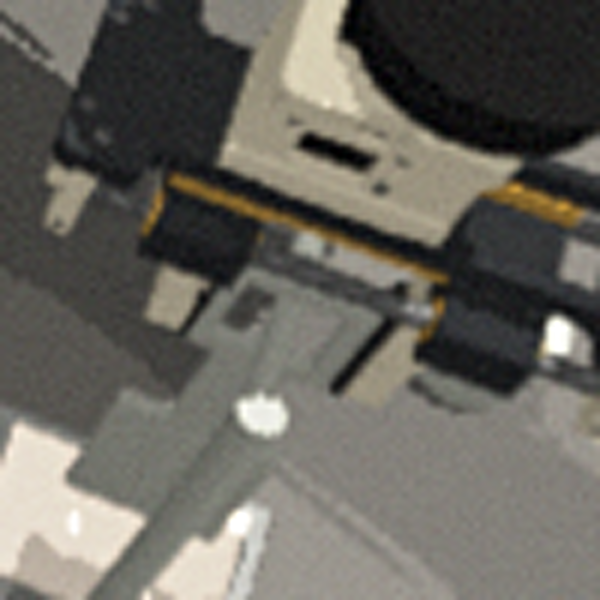

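The post top is at (262,415) and the peg passes through the eye with no contact force. Now I'll lower it onto the peg.

Request:
{"fn": "step_arm", "kwargs": {
  "plan": [
    [0,0,0.01,0,40],
    [0,0,0.02,0,40],
    [0,0,0.03,0,40],
    [0,0,0.035,0,40],
    [0,0,0.038,0,40],
    [0,0,0.04,0,40],
    [0,0,0.04,0,40]
  ]
}}

```text
time_s: 8.78
tcp_pos: [0.4986, 0.3257, 0.1801]
eef_rot: [-180.0, 0.0, 165.5]
contact_force: [-0.5, -1.0, -1.6]
gripper_width: 0.0495
gripper_force: 35.0
```

Request:
{"fn": "step_arm", "kwargs": {
  "plan": [
    [0,0,0.003,0,40],
    [0,0,0.006,0,40],
    [0,0,0.009,0,40],
    [0,0,0.009,0,40]
  ]
}}

```text
time_s: 9.12
tcp_pos: [0.4989, 0.3257, 0.1795]
eef_rot: [179.9, 0.1, 165.5]
contact_force: [-6.0, -1.6, 9.6]
gripper_width: 0.0496
gripper_force: 35.0
```

The scraper has touched down: vertical force rose to about +10 N. I'll open the gripper gently.

Request:
{"fn": "step_arm", "kwargs": {
  "plan": [
    [0,0,0.006,0,52],
    [0,0,0.006,0,54],
    [0,0,0.006,0,58],
    [0,0,0.006,0,64],
    [0,0,0.006,0,72],
    [0,0,0.006,0,80],
    [0,0,0.006,0,87],
    [0,0,0.006,0,87],
    [0,0,0.006,0,87],
    [0,0,0.006,0,87]
  ]
}}

```text
time_s: 9.95
tcp_pos: [0.4987, 0.3256, 0.1763]
eef_rot: [-180.0, -0.0, 165.5]
contact_force: [-1.0, 0.4, 0.3]
gripper_width: 0.0865
gripper_force: 0.0
```

Request:
{"fn": "step_arm", "kwargs": {
  "plan": [
    [0,0,-0.04,0,87],
    [0,0,-0.1,0,87],
    [0,0,-0.18,0,87],
    [0,0,-0.28,0,87],
    [0,0,-0.38,0,87],
    [0,0,-0.5,0,87],
    [0,0,-0.6,0,87],
    [0.3,0,-0.6,0,87],
    [0.6,0,-0.6,0,87],
    [0.6,0,-0.6,0,87],
    [0.6,0,-0.6,0,87]
  ]
}}

```text
time_s: 10.87
tcp_pos: [0.351, 0.3632, 0.3275]
eef_rot: [179.9, -0.0, 165.5]
contact_force: [-0.7, 0.7, -0.5]
gripper_width: 0.0873
gripper_force: 0.0
```

Run:
```python
from h import *
a=eyes.capture("scene");b=eyes.capture("top")
T=lambda im,u,v:cv2.resize(im[v-60:v+60,u-50:u+50],None,fx=4,fy=4,interpolation=cv2.INTER_CUBIC)[:,:,::-1]
cv2.imwrite("pics/p3.png",np.hstack([T(a,415,215),T(a,175,195)]))
```

```text
(no output)
```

View pics/p3.png

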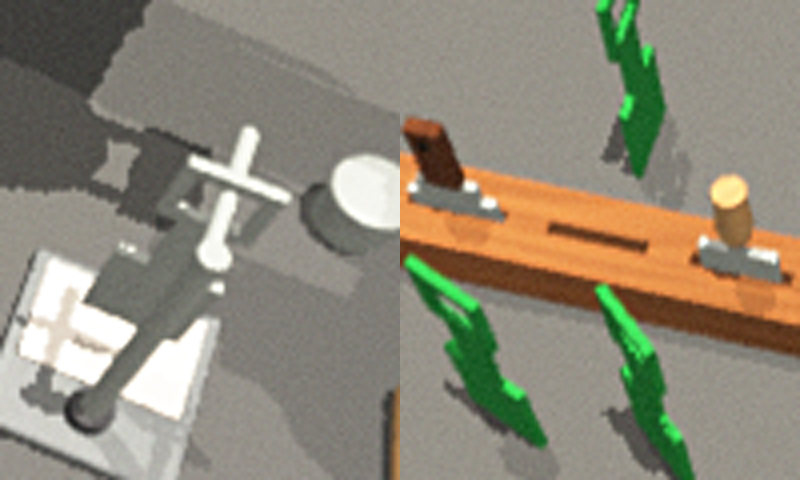

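The scraper hangs on the peg, with its top edge running from (190,162) to (290,200), and the other two tools are still in the rack. I'll let it settle and check that it's still.

Request:
{"fn": "step_arm", "kwargs": {
  "plan": [
    [0,0,0,0,87],
    [0,0,0,0,87],
    [0,0,0,0,87],
    [0,0,0,0,87],
    [0,0,0,0,87],
    [0,0,0,0,87],
    [0,0,0,0,87],
    [0,0,0,0,87],
    [0,0,0,0,87],
    [0,0,0,0,87],
    [0,0,0,0,87],
    [0,0,0,0,87]
  ]
}}

```text
time_s: 11.97
tcp_pos: [0.3534, 0.3632, 0.3263]
eef_rot: [180.0, -0.0, 165.5]
contact_force: [-0.5, 0.5, -0.3]
gripper_width: 0.0872
gripper_force: 0.0
```

Request:
{"fn": "step_arm", "kwargs": {
  "plan": [
    [0,0,0,0,87],
    [0,0,0,0,87],
    [0,0,0,0,87],
    [0,0,0,0,87],
    [0,0,0,0,87],
    [0,0,0,0,87],
    [0,0,0,0,87],
    [0,0,0,0,87],
    [0,0,0,0,87],
    [0,0,0,0,87],
    [0,0,0,0,87],
    [0,0,0,0,87]
  ]
}}

```text
time_s: 12.97
tcp_pos: [0.3534, 0.3632, 0.3263]
eef_rot: [-180.0, -0.0, 165.5]
contact_force: [-0.3, 0.0, -0.3]
gripper_width: 0.087
gripper_force: 0.0
```

Run:
```python
from h import *
im=[eyes.capture("scene")[155:275,365:465].astype(float) for _ in range(12)]
print([round(np.abs(i-im[0]).mean(),2) for i in im[1:]])
T=cv2.resize(im[-1].astype("uint8"),None,fx=5,fy=5,interpolation=cv2.INTER_CUBIC)[:,:,::-1];cv2.imwrite("pics/p4.png",T)
f=lambda p:((proj("scene",p)-[365,155]+.5)*5-.5).round(0)
px=np.array([.969,-.249,0]);yv=np.array([.249,.969,0]);m=np.array([.503,.324,.207])
for x in(-.02,0,.02): print(x,[f(m+px*x+yv*s*.025+[0,0,-.17*x-.012+.025]) for s in(-1,1)])
```

```text
[np.float64(2.9), np.float64(2.89), np.float64(2.9), np.float64(2.9), np.float64(2.92), np.float64(2.92), np.float64(2.91), np.float64(2.92), np.float64(2.92), np.float64(2.91), np.float64(2.89)]
-0.02 [array([251., 165.]), array([374., 211.])]
0 [array([236., 207.]), array([359., 254.])]
0.02 [array([221., 249.]), array([345., 298.])]
```

View pics/p4.png

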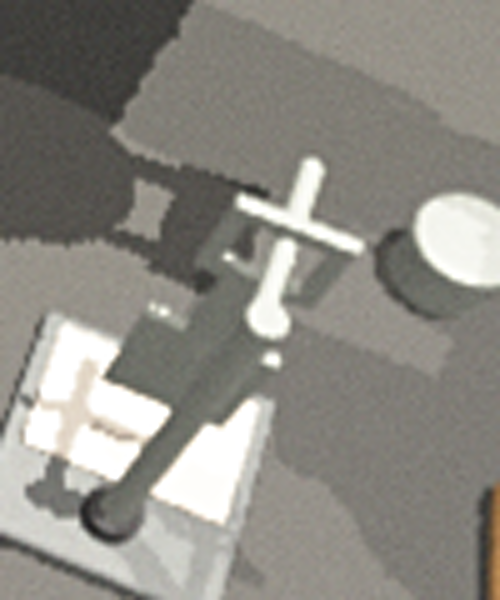

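The frame differences are only constant noise, so the scraper is still. Its top edge runs from (237,202) to (362,245), which matches the position predicted for about 2 mm from the peg's middle. I'll hand the job in.

```bash
python3 -c "
from h import *
print(workorder.close_job())"
```

```text
the job is handed in; nothing more can be done
None
```

The scraper hangs still by its eye on the peg, about 2 mm from the peg's middle, the spatula and filling knife are still standing in the rack, and the job is handed in at about 13.5 s (no verdict was returned).

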